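# Set out gearbox gears in order of size on the kitting strip

### The job

Set the four loose steel gears out on the four rubber pads of the kitting strip in order of size, one gear to a pad: the smallest on the pad next to the stop post, the largest on the pad farthest from it. Each gear lies flat with its hub up, centred on its pad; set the gears down gently, do not drop them.

Things in the scene. Friction and masses are not known exactly. Their poses are not given: they have to be found in the camera images.
- gear_28: loose dark steel gear, 28 mm across its teeth, about 70 g (+-25%): toothed disc 10 mm thick with a bright round hub 18 mm across and 22 mm tall on the middle of its top (32 mm in all; the hub is the grip, alike on all four gears). Starts flat on the 2 mm bench mat, hub up, among screwdrivers and small switches. Origin: centre of the disc's underside; z up along the hub
- gear_38: loose dark steel gear, 38 mm across its teeth, about 110 g (+-25%): toothed disc 10 mm thick with a bright round hub 18 mm across and 22 mm tall on the middle of its top (32 mm in all; the hub is the grip, alike on all four gears). Starts flat on the 2 mm bench mat, hub up, among screwdrivers and small switches. Origin: centre of the disc's underside; z up along the hub
- gear_48: loose dark steel gear, 48 mm across its teeth, about 160 g (+-25%): toothed disc 10 mm thick with a bright round hub 18 mm across and 22 mm tall on the middle of its top (32 mm in all; the hub is the grip, alike on all four gears). Starts flat on the 2 mm bench mat, hub up, among screwdrivers and small switches. Origin: centre of the disc's underside; z up along the hub
- gear_58: loose dark steel gear, 58 mm across its teeth, about 220 g (+-25%): toothed disc 10 mm thick with a bright round hub 18 mm across and 22 mm tall on the middle of its top (32 mm in all; the hub is the grip, alike on all four gears). Starts flat on the 2 mm bench mat, hub up, among screwdrivers and small switches. Origin: centre of the disc's underside; z up along the hub
- pad_a: fixed black rubber pad, a disc 46 mm across, 4 mm high: an end pad in the row of four alike (a, b, c, d, 64 mm apart) on a flat aluminium strip, 330 x 64 x 8 mm, fixed on the bench mat, a little turned. Origin: centre of its underside; its top is 4 mm higher, 14 mm above the table; y along the row from pad_a towards pad_d, x across
- pad_b: fixed black rubber pad, a disc 46 mm across, 4 mm high: the inner pad next to pad_a in the row of four alike (a, b, c, d, 64 mm apart) on a flat aluminium strip, 330 x 64 x 8 mm, fixed on the bench mat, a little turned. Origin: centre of its underside; its top is 4 mm higher, 14 mm above the table; y along the row from pad_a towards pad_d, x across
- pad_c: fixed black rubber pad, a disc 46 mm across, 4 mm high: the inner pad next to pad_d in the row of four alike (a, b, c, d, 64 mm apart) on a flat aluminium strip, 330 x 64 x 8 mm, fixed on the bench mat, a little turned. Origin: centre of its underside; its top is 4 mm higher, 14 mm above the table; y along the row from pad_a towards pad_d, x across
- pad_d: fixed black rubber pad, a disc 46 mm across, 4 mm high: an end pad in the row of four alike (a, b, c, d, 64 mm apart) on a flat aluminium strip, 330 x 64 x 8 mm, fixed on the bench mat, a little turned. Origin: centre of its underside; its top is 4 mm higher, 14 mm above the table; y along the row from pad_a towards pad_d, x across
- post: fixed upright stop post at one end of the strip, in line with the pads, 54 mm beyond the centre of the end pad (pad_a or pad_d: it varies); dark steel, 16 mm thick, black 22 mm cap, 50 mm tall. The strip's other end has only a flat 4 mm plate. Origin: centre of its underside, on the strip's top
Not all that is in view belongs to the job. Leave any orange look-alike of the gear_28 alone.

How it is judged (in metres and radians):
At the end, for the whole second after the job is handed in: Counted from the post, the gears lie on the four pads in the order 28, 38, 48, 58 mm, each with its centre within 12 mm of its pad's centre, resting on the pad (origin 11 to 18 mm above the table), hub up and level within 0.08 rad, released and at rest (((horizontal distance between post and pad_a below 0.1 m and horizontal distance between gear_28 and pad_a below 0.012 m and horizontal distance between gear_38 and pad_b below 0.012 m and horizontal distance between gear_48 and pad_c below 0.012 m and horizontal distance between gear_58 and pad_d below 0.012 m) or (horizontal distance between post and pad_d below 0.1 m and horizontal distance between gear_28 and pad_d below 0.012 m and horizontal distance between gear_38 and pad_c below 0.012 m and horizontal distance between gear_48 and pad_b below 0.012 m and horizontal distance between gear_58 and pad_a below 0.012 m)) and height (world z) of gear_28 between 0.011 and 0.018 m and angle between each of gear_28, gear_38, gear_48, gear_58's own z axis and vertical below 0.08 rad and linear speed of each of gear_28, gear_38, gear_48, gear_58 below 0.02 m/s and angular speed of each of gear_28, gear_38, gear_48, gear_58 below 0.2 rad/s and height (world z) of gear_38 between 0.011 and 0.018 m and height (world z) of gear_48 between 0.011 and 0.018 m and height (world z) of gear_58 between 0.011 and 0.018 m); the robot touches nothing.
It fails at once if the 28 mm gear is dropped or thrown (moves faster than 0.7 m/s while out of the gripper, as after a fall of 25 mm) (linear speed of gear_28 above 0.7 m/s and contact force between the fingers and gear_28 below 0.05 N).
It fails at once if the 38 mm gear is dropped or thrown (moves faster than 0.7 m/s while out of the gripper, as after a fall of 25 mm) (linear speed of gear_38 above 0.7 m/s and contact force between the fingers and gear_38 below 0.05 N).
It fails at once if the 48 mm gear is dropped or thrown (moves faster than 0.7 m/s while out of the gripper, as after a fall of 25 mm) (linear speed of gear_48 above 0.7 m/s and contact force between the fingers and gear_48 below 0.05 N).
It fails at once if the 58 mm gear is dropped or thrown (moves faster than 0.7 m/s while out of the gripper, as after a fall of 25 mm) (linear speed of gear_58 above 0.7 m/s and contact force between the fingers and gear_58 below 0.05 N).
It also fails if it takes over 102 s, if anything falls off the work surface, if the arm or the gripper's body presses on something with over 40 N, if the wrist force passes 120 N, or if a joint passes its speed limit or range.

### The arm

A 7-joint arm with a two-finger parallel gripper is mounted at the origin on the work surface. World frame = base frame: x ahead of the robot, y to its left, z up, the work surface at z = 0. Lengths are in m, angles in degrees, forces in N, time in s.
With the tool pointing down it reaches from about 0.425 to 0.875 m from the base axis. Payload 4.7 kg.
Tool frame: the origin (TCP) lies on the mounting face of the last link; the fingertips stand 182 mm ahead of it and the grasp point (between the pads) lies 164 mm ahead of it; z points along the fingers, x is the direction in which the jaws open and shut, and the axes are right-handed (so a half turn about z gives the same grasp; the last joint's range is limited). The gripper opens to 87 mm and grips with 3 to 60 N. Pads are 19 mm wide; open, the fingers measure 117 mm over their backs; the gripper's body (75 mm by 190 mm) begins 51 mm behind the grasp point.
Start: joints at [-64.681, 18.392, -4.016, 83.108, 1.295, 78.541, -3.26], TCP at [0.27, 0.591, 0.405] pointing down, gripper open.
Joint ranges: [-163.93, 163.93], [-17.29, 119.83], [-79.2, 71.16], [3.27, 140.29], [-89.18, 269.18], [5.43, 117.66], [-154.24, 154.24]. Speed limits (degrees/s): [147.25, 147.25, 180, 180, 180, 180, 180].

### API

Orientations are given as [roll, pitch, yaw] about the fixed x, y, z axes, in that order (R = Rz(yaw) Ry(pitch) Rx(roll)).
In Python, from cell import status, cams, env, outline_of, landmark_of gives the robot as it stands. The module is installed in compiled form; this text tells all that it offers.
- The arm moves only by the tool jog_arm, never from a script. Its argument "rows" is a list of rows, each a list of 7 numbers: the closure, from 0 (fully open) to 1 (shut), then the shift along the tool's x, y, z in m, then the turn, a rotation vector about the tool's x, y, z in degrees. A call has 1 to 12 rows; each row shifts and turns the commanded pose from where the row before left it, along the tool's axes as they then stand; what a row does not reach is not made up. A row lasts 1/12 s, in which the tool goes at most 41.7 mm and 7.16 degrees, less where a joint would pass 70% of its speed; a pose out of reach is approached as far as the arm can. A call with a gripper value outside its range is refused whole. The fingers move at their own pace and stop on an object; "grip_force" is the grip in N (left out, the last holds). Time passes only in rows, so rows that do not move let the fingers close. It gives the time, the measured TCP pose, the force and the opening at its end, in the units of the state.
- status.get_obs(): the state, without advancing time (a new reading comes with each control period).
- cams.read_camera(name): name is "scene" or "side" or "wrist"; returns (picture, depth): 480x640x3 uint8, red, green, blue; 480x640 float32, m along the optical axis (not along the pixel's ray), 0 where there is no reading.
- cams.camera_params(name): a dict with "vfov" (degrees; the focal length in pixels is half the picture's height over the tangent of half this angle, whatever the lens; pixels are square), "cx", "cy" (the principal point, pixels), "eye" and "attitude" of the camera in the world. Camera axes: x right, y up, looking along -z (the intrinsics and any distortion apply to the point x, -y, -z); pixel columns grow to the right and rows downward; lengths in m; the calibration is good to about 2 mm. A picture is of the moment at which its call begins: read the wrist's pose just before it. camera_params takes no time and is no camera call; for the wrist camera it gives the pose at the moment of the call.
- env.sign_off(): hands the job in, once; it reports no verdict.
Trained networks look in the newest picture that a camera, given by its name, has taken for a name from the list of things; names that differ only in an ending like _2 or _b are one class to them, and where a whole thing is asked for, a point or a joint stands for the part that bears it (a point fixed in the world has none). Each returns a list of dicts, best first, with "conf" (0 to 1); they miss things now and then, are a little off and sometimes report something else, mostly with a low value. They report only what shows in the picture. A call takes as long as a camera call. They do not tell look-alikes from the thing itself.
- outline_of(camera, name): "pixels" (480x640 bool, what is visible of it) and "box" ([left, top, right, bottom] in pixels, round what is visible of it).
- landmark_of(camera, name): "position" ([row, column] in pixels: a listed point, or the origin of a listed thing).
The state is a dict: "time_s": time; "qpos": joint angles; "joint_velocities": joint speeds; "effort": joint torques, N m; "tool_pos": TCP position; "tool_rot": TCP orientation; "force": force on the tool from outside, world axes, zero at the start; "wrist_torque": the same for the moment, N m; "grip_width": finger opening in m.
Only numpy, scipy, OpenCV 4.12 (cv2) and the standard library are available. Lean on these libraries where they do the work, as an engineer would, in place of code of your own. Each camera call takes 0.05 s, during which the arm holds its last target. There are 200 camera calls.

## Working session

There is one attempt and no reset: what is moved stays moved. The work goes in short steps, Python scripts to look and compute and a tool call to move; the robot and the scene stay as the last step left them, time stands still between calls to the robot, and variables do not carry over. Pictures are saved under pics/ and viewed, about 12 in all and at most 16, crops included, and the job is handed in when it is done.

Besides the shell and the picture viewer there is one more tool, called after "Request:" as name(argument=value, ...), one argument or row to a line, values as JSON. jog_arm: Moves the arm, as the interface text tells. Its arguments: {"type":"object","properties":{"rows":{"type":"array"},"grip_force":{"type":"number"}},"required":["rows"]}

```bash
mkdir -p pics; python3 - <<'E'
from cell import status,cams
import cv2
o=status.get_obs();print(o)
for n in("scene","side","wrist"):
    p,d=cams.read_camera(n);print(n,cams.camera_params(n));cv2.imwrite(f"pics/{n}0.png",p[:,:,::-1])
E
```

```text
{'time_s': 0.0, 'qpos': array([-64.6813263 ,  18.43839952,  -4.016407  ,  83.17539387,
         1.29482981,  78.54005002,  -3.26045633]), 'joint_velocities': array([-0.03960966,  0.08860836, -0.03729281,  0.01493658, -0.03529833,
       -0.08246245, -0.00284783]), 'effort': array([-3.82415574e-04, -4.91290319e+01, -4.04012511e-01, -3.12524557e+01,
       -6.37818128e-02,  4.38903482e-02,  2.13344811e-04]), 'tool_pos': array([0.26959698, 0.59122453, 0.40366447]), 'tool_rot': array([1.79994686e+02, 1.08605833e-01, 6.54914223e+01]), 'force': array([ 0.54991471,  0.19217414, -0.34664442]), 'wrist_torque': array([ 0.03845172, -0.07131101,  0.03220663]), 'grip_width': 0.08699977000133075}
scene {'vfov': 44.090001507721055, 'cx': 324.89066535412087, 'cy': 238.3969318451224, 'eye': array([ 1.05452394, -0.40596499,  0.81740444]), 'attitude': array([40.61503399, -0.93989301, 53.61168548])}
side {'vfov': 57.357829196697104, 'cx': 326.22009000289205, 'cy': 229.91447159771255, 'eye': array([ 0.33299948, -0.51044294,  0.50965731]), 'attitude': array([ 47.4875789 ,   0.66874917, -21.1665344 ])}
wrist {'vfov': 69.51199448427492, 'cx': 326.82429126775605, 'cy': 240.35376771398944, 'eye': array([0.2024094 , 0.62271644, 0.38420107]), 'attitude': array([-1.60797704e+01,  4.12617446e-02,  6.55140332e+01])}
```

```bash
ls . pics
```

```text
.:
pics

pics:
scene0.png
side0.png
wrist0.png
```

View pics/scene0.png

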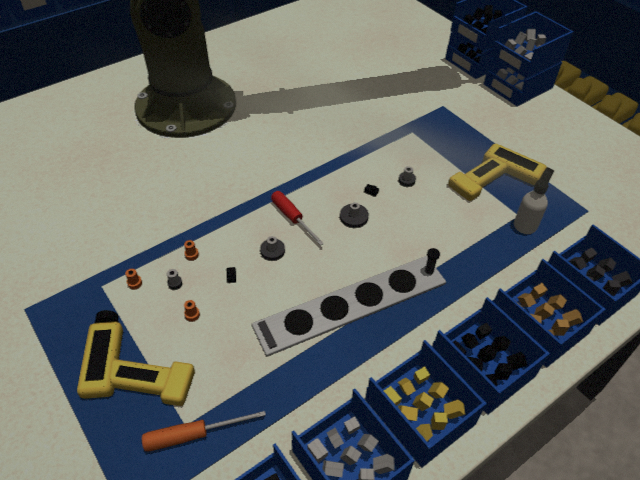

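View pics/side0.png

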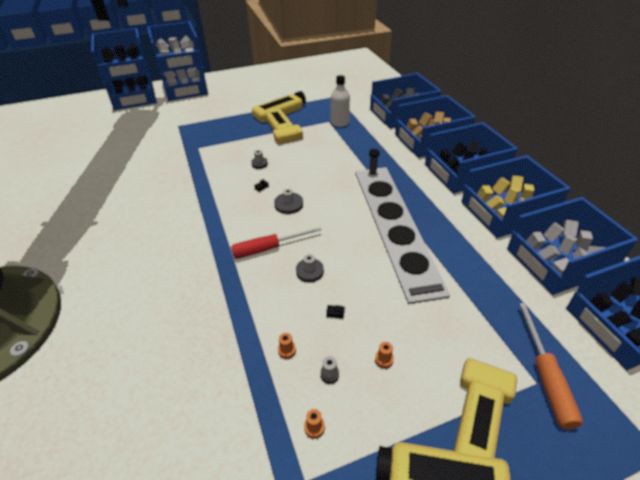

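```bash
cat > h.py <<'E'
import numpy as np,cv2
from cell import status,cams,env,outline_of,landmark_of
from scipy.spatial.transform import Rotation as R
def cloud(n):
    q=cams.camera_params(n); p,d=cams.read_camera(n)
    f=240/np.tan(np.radians(q["vfov"]/2)); v,u=np.mgrid[:480,:640]
    c=np.stack([(u-q["cx"])/f*d,-(v-q["cy"])/f*d,-d],-1)
    W=c@R.from_euler("xyz",q["attitude"],degrees=True).as_matrix().T+q["eye"]
    W[d==0]=np.nan
    return p,W
E
python3 - <<'E'
from h import *
np.set_printoptions(precision=4,suppress=True)
for n in("scene","side"):
    p,W=cloud(n)
    np.savez(f"{n}.npz",p=p,W=W)
    for g in("gear_28","gear_38","gear_48","gear_58","pad_a","post"):
        for o in outline_of(n,g):
            m=o["pixels"]; P=W[m];P=P[~np.isnan(P[:,0])]
            z=P[:,2]; top=P[z>np.percentile(z,97)-.004] 
            print(n,g,round(o["conf"],2),np.round(o["box"]).astype(int),"med",np.median(P,0),"top",np.median(top,0),len(top),"span",np.ptp(P,0))
E
```

```text
scene gear_28 0.83 [125 269 141 288] med [ 0.3995 -0.3033  0.0196] top [ 0.3945 -0.3025  0.0337] 76 span [0.0324 0.023  0.036 ]
scene gear_28 0.75 [259 238 284 262] med [ 0.475  -0.0792  0.012 ] top [ 0.4712 -0.076   0.0334] 60 span [0.0446 0.0444 0.0373]
scene gear_28 0.73 [398 168 419 186] med [0.477  0.2347 0.0122] top [0.4737 0.2388 0.0337] 48 span [0.0519 0.0449 0.0393]
scene gear_28 0.62 [338 207 371 226] med [0.494  0.0877 0.0118] top [0.4901 0.0923 0.034 ] 50 span [0.0618 0.0616 0.0371]
scene gear_28 0.61 [184 240 199 261] med [ 0.4    -0.1965  0.017 ] top [ 0.3962 -0.1945  0.034 ] 64 span [0.0316 0.0276 0.0375]
scene gear_28 0.58 [184 299 201 321] med [ 0.5118 -0.2549  0.0194] top [ 0.5067 -0.2539  0.0335] 82 span [0.0439 0.027  0.0381]
scene gear_38 0.83 [125 269 141 288] med [ 0.3995 -0.3033  0.0196] top [ 0.3945 -0.3025  0.0337] 76 span [0.0324 0.023  0.036 ]
scene gear_38 0.75 [259 238 284 262] med [ 0.475  -0.0792  0.012 ] top [ 0.4712 -0.076   0.0334] 60 span [0.0446 0.0444 0.0373]
scene gear_38 0.73 [398 168 419 186] med [0.477  0.2347 0.0122] top [0.4737 0.2388 0.033
[... 6335 characters left out ...]
17 246] med [ 0.6328 -0.0628  0.0161] top [ 0.633  -0.0623  0.0161] 445 span [0.0461 0.0467 0.0072]
side pad_a 0.77 [376 202 407 219] med [0.6459 0.0007 0.016 ] top [0.645  0.0011 0.0162] 374 span [0.0518 0.0557 0.0082]
side pad_a 0.62 [368 178 393 200] med [0.6564 0.0635 0.0161] top [0.657  0.0639 0.0162] 322 span [0.0511 0.0538 0.0082]
side post 0.49 [368 149 379 176] med [0.6641 0.113  0.0439] top [0.6652 0.1157 0.062 ] 59 span [0.0189 0.0205 0.0508]
side post 0.49 [398 250 429 274] med [ 0.621  -0.1252  0.016 ] top [ 0.6214 -0.1248  0.016 ] 522 span [0.0506 0.0451 0.0077]
side post 0.27 [252 148 268 167] med [0.4693 0.2338 0.015 ] top [0.4712 0.2373 0.036 ] 36 span [0.0312 0.0521 0.0344]
```

```bash
python3 - <<'E'
from h import *
q=cams.camera_params("scene"); p=np.load("scene.npz")["p"]; W=np.load("scene.npz")["W"]
Rm=R.from_euler("xyz",q["attitude"],degrees=True).as_matrix(); f=240/np.tan(np.radians(q["vfov"]/2))
T=[]
for x,y in [(.4335,-.2485),(.472,-.0755),(.490,.0925),(.4735,.2385)]:
    i,j=np.mgrid[:380,:190]; i,j=np.mgrid[:190,:190]
    P=np.stack([x-.0475+i*.0005,y-.0475+j*.0005,np.full(i.shape,.012)],-1)
    c=(P-q["eye"])@Rm; u=q["cx"]+f*c[...,0]/-c[...,2]; v=q["cy"]+f*c[...,1]/c[...,2]
    T.append(cv2.remap(p[:,:,::-1].copy(),u.astype(np.float32),v.astype(np.float32),cv2.INTER_LINEAR))
    s=(np.abs(W[...,2]-.0115)<.003)&(np.hypot(W[...,0]-x,W[...,1]-y)<.045)
    r=np.hypot(W[s][:,0]-x,W[s][:,1]-y); print(x,y,s.sum(),np.percentile(r,[50,90,97]))
t=np.hstack(T); t=np.clip(t.astype(float)*1.5,0,255).astype(np.uint8)
for k in range(4):
    for d in(28,38,48,58): cv2.circle(t,(95+190*k,95),d,(0,255,0),1) if d==(28,48,58,38)[k] else 0
cv2.imwrite("pics/rect.png",t)
E
```

```text
0.4335 -0.2485 67 [0.01034051 0.01249079 0.01298143]
0.472 -0.0755 281 [0.01668967 0.02156502 0.02347909]
0.49 0.0925 382 [0.02056947 0.02635391 0.02767896]
0.4735 0.2385 115 [0.01307199 0.01665167 0.01725604]
```

View pics/rect.png

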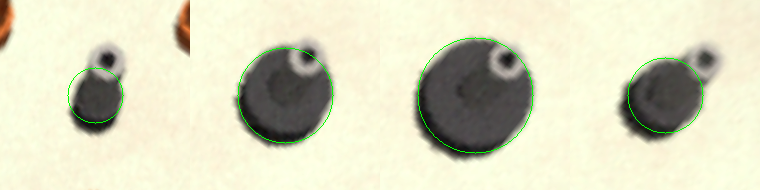

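Request:
jog_arm(
  rows=[
    [0.5,0,0,0.01,0,0,6.95],
    [0.5,0,0,0.01,0,0,6.95],
    [0.5,0,0,0.01,0,0,6.95],
    [0.5,0,0,0.01,0,0,6.95],
    [0.5,0,0,0.01,0,0,6.95],
    [0.5,0,0,0.01,0,0,6.95],
    [0.5,0,0,0.01,0,0,6.95],
    [0.5,0,0,0.01,0,0,6.95],
    [0.5,0,0,0.01,0,0,6.95],
    [0.5,0,0,0.01,0,0,6.95],
    [0.5,0,0,0.01,0,0,6.95],
    [0.5,0,0,0,0,0,0],
  ],
  grip_force=25,
)

```text
time_s: 1.85
tool_pos: [0.2693, 0.5907, 0.2924]
tool_rot: [179.8, 0.0, -11.1]
force: [-0.6, -0.0, -0.1]
grip_width: 0.0436
```

The rectified crop confirms the sizes. In scene pixels the steel gears are 28 at (174,279), 48 at (272,247), 58 at (354,214) and 38 at (408,176). The three orange look-alikes at (133,278), (191,250) and (191,310) stay put. The post end is the pad at y≈0.064.

Request:
jog_arm(
  rows=[
    [0.5,0.0222,0.0256,0.003,0,0,0],
    [0.5,0.0222,0.0256,0.003,0,0,0],
    [0.5,0.0222,0.0256,0.003,0,0,0],
    [0.5,0.0222,0.0256,0.003,0,0,0],
    [0.5,0.0222,0.0256,0.003,0,0,0],
    [0.5,0.0222,0.0256,0.003,0,0,0],
    [0.5,0.0222,0.0256,0.003,0,0,0],
    [0.5,0.0222,0.0256,0.003,0,0,0],
    [0.5,0.0222,0.0256,0.003,0,0,0],
    [0.5,0.0222,0.0256,0.003,0,0,0],
    [0.5,0.0222,0.0256,0.003,0,0,0],
    [0.5,0.0222,0.0256,0.003,0,0,0],
  ],
)

```text
time_s: 2.85
tool_pos: [0.4736, 0.2378, 0.2596]
tool_rot: [-179.9, -0.1, -10.7]
force: [0.3, 0.1, 0.7]
grip_width: 0.0434
```

```bash
cat > go.py <<'E'
import sys
from h import *
x,y,z=map(float,sys.argv[1:4]); o=status.get_obs()
M=R.from_euler("xyz",o["tool_rot"],degrees=True)
d=M.inv().apply(np.array([x,y,z])-o["tool_pos"])
print("t",round(o["time_s"],2),"pos",o["tool_pos"].round(4),"rot",o["tool_rot"].round(2),"tool delta mm",(d*1e3).round(1),"dist",round(np.linalg.norm(d)*1e3,1),"w",round(o["grip_width"],4),"F",o["force"].round(2))
E
python3 go.py .4728 .2383 .197
```

```text
t 2.85 pos [0.4736 0.2378 0.2596] rot [-1.7992e+02 -6.0000e-02 -1.0730e+01] tool delta mm [-1.  -0.2 62.6] dist 62.6 w 0.0434 F [0.33 0.11 0.68]
```

Request:
jog_arm(
  rows=[
    [0.5,-0.001,0,0.015,0,0,0],
    [0.5,0,0,0.015,0,0,0],
    [0.5,0,0,0.015,0,0,0],
    [0.5,0,0,0.01,0,0,0],
    [0.5,0,0,0.007,0,0,0],
    [0.5,0,0,0,0,0,0],
    [1,0,0,0,0,0,0],
    [1,0,0,0,0,0,0],
    [1,0,0,0,0,0,0],
    [1,0,0,0,0,0,0],
    [1,0,0,0,0,0,0],
    [1,0,0,0,0,0,0],
  ],
  grip_force=25,
)

```text
time_s: 3.85
tool_pos: [0.472, 0.2396, 0.1973]
tool_rot: [-180.0, -0.0, -10.9]
force: [-0.9, 0.8, 2.2]
grip_width: 0.017
```

```bash
python3 go.py .6457 .001 .209
```

```text
t 3.85 pos [0.472  0.2396 0.1973] rot [-1.7996e+02 -3.0000e-02 -1.0950e+01] tool delta mm [215.9 201.2 -11.7] dist 295.4 w 0.017 F [-0.87  0.84  2.19]
```

Request:
jog_arm(
  rows=[
    [1,0,0,-0.006,0,0,0],
    [1,0,0,-0.014,0,0,0],
    [1,0,0,-0.02,0,0,0],
    [1,0,0,-0.02,0,0,0],
    [1,0.0216,0.0201,0,0,0,0],
    [1,0.0216,0.0201,0,0,0,0],
    [1,0.0216,0.0201,0,0,0,0],
    [1,0.0216,0.0201,0,0,0,0],
    [1,0.0216,0.0201,0,0,0,0],
    [1,0.0216,0.0201,0,0,0,0],
    [1,0.0216,0.0201,0,0,0,0],
    [1,0.0216,0.0201,0,0,0,0],
  ],
)

```text
time_s: 4.85
tool_pos: [0.6115, 0.0475, 0.257]
tool_rot: [-180.0, 0.0, -10.9]
force: [0.6, -1.0, -1.0]
grip_width: 0.0172
```

Request:
jog_arm(
  rows=[
    [1,0.0216,0.0201,0,0,0,0],
    [1,0.0216,0.0201,0,0,0,0],
    [1,0,0,0,0,0,0],
    [1,0,0,0,0,0,0],
  ],
)

```text
time_s: 5.18
tool_pos: [0.646, -0.0016, 0.2568]
tool_rot: [179.9, -0.0, -11.2]
force: [-0.4, 0.4, -1.6]
grip_width: 0.0174
```

```bash
python3 go.py .6457 .001 .209; python3 - <<'E'
from h import *
p,d=cams.read_camera("side"); cv2.imwrite("pics/side1.png",cv2.resize(p[130:330,280:520,::-1],None,fx=3,fy=3))
E
```

```text
t 5.18 pos [ 0.646  -0.0016  0.2568] rot [ 1.7992e+02 -1.0000e-02 -1.1190e+01] tool delta mm [-0.8 -2.6 47.8] dist 47.8 w 0.0174 F [-0.37  0.38 -1.58]
```

View pics/side1.png

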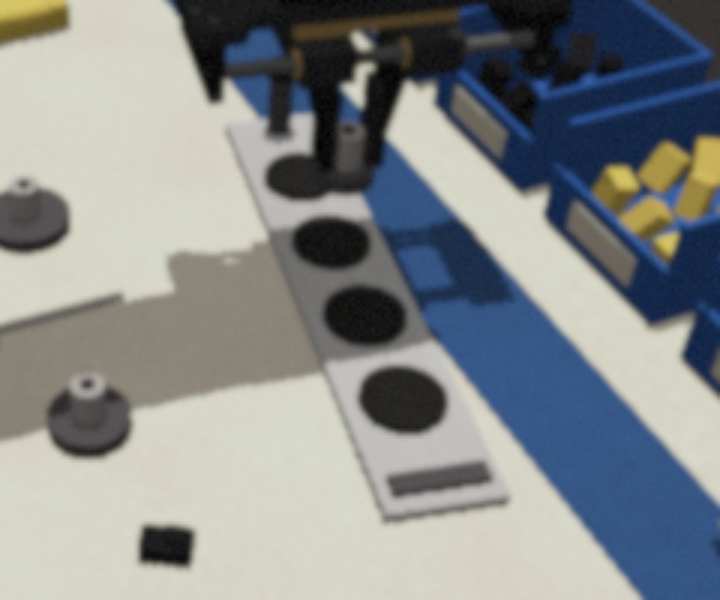

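The side crop shows the 38 mm gear held level at crop (350,165), with the pads free and the post behind. I'll lower it now.

Request:
jog_arm(
  rows=[
    [1,-0.0008,-0.0026,0.015,0,0,0],
    [1,0,0,0.015,0,0,0],
    [1,0,0,0.01,0,0,0],
    [1,0,0,0.004,0,0,0],
    [1,0,0,0.001,0,0,0],
    [1,0,0,0.001,0,0,0],
    [1,0,0,0.001,0,0,0],
    [1,0,0,0,0,0,0],
  ],
)

```text
time_s: 5.9
tool_pos: [0.6457, 0.0037, 0.2104]
tool_rot: [-180.0, -0.1, -11.0]
force: [0.8, 0.3, -0.7]
grip_width: 0.0173
```

```bash
python3 go.py .6457 .001 .209
```

```text
t 5.9 pos [0.6457 0.0037 0.2104] rot [-1.7998e+02 -6.0000e-02 -1.0960e+01] tool delta mm [0.6 2.6 1.4] dist 3.1 w 0.0173 F [ 0.78  0.32 -0.71]
```

Request:
jog_arm(
  rows=[
    [1,0,0.001,0.001,0,0,0],
    [1,0,0,0.001,0,0,0],
    [1,0,0,0,0,0,0],
  ],
)

```text
time_s: 6.15
tool_pos: [0.6456, 0.0026, 0.2093]
tool_rot: [-179.9, -0.1, -11.0]
force: [-2.1, 0.6, 5.5]
grip_width: 0.0172
```

```bash
python3 - <<'E'
from h import *
for k in range(4):
    o=status.get_obs(); print(o["tool_pos"].round(4),o["force"].round(2),o["time_s"]); cams.read_camera("side")
E
```

```text
[0.6456 0.0026 0.2093] [-2.15  0.62  5.51] 6.15
[0.6456 0.0027 0.2093] [-2.81 -0.83  5.06] 6.2
[0.6456 0.0027 0.2093] [-2.42  0.66  5.5 ] 6.25
[0.6456 0.0026 0.2094] [-1.94  0.4   5.19] 6.3
```

Request:
jog_arm(
  rows=[
    [0.5,0,0,0,0,0,0],
    [0.5,0,0,0,0,0,0],
    [0.5,0,0,0,0,0,0],
    [0.5,0,0,-0.008,0,0,0],
    [0.5,0,0,-0.022,0,0,0],
    [0.5,0,0,-0.022,0,0,0],
  ],
)

```text
time_s: 6.85
tool_pos: [0.6447, 0.0026, 0.2596]
tool_rot: [179.9, 0.1, -11.0]
force: [0.9, -0.3, -0.0]
grip_width: 0.0422
```

```bash
python3 go.py .4703 -.0757 .260
```

```text
t 6.85 pos [0.6447 0.0026 0.2596] rot [ 1.7994e+02  1.4000e-01 -1.0970e+01] tool delta mm [-1.563e+02  1.101e+02  1.000e-01] dist 191.2 w 0.0422 F [ 0.92 -0.26 -0.04]
```

Request:
jog_arm(
  rows=[
    [0.5,-0.0195,0.0138,0,0,0,0],
    [0.5,-0.0195,0.0138,0,0,0,0],
    [0.5,-0.0195,0.0138,0,0,0,0],
    [0.5,-0.0195,0.0138,0,0,0,0],
    [0.5,-0.0195,0.0138,0,0,0,0],
    [0.5,-0.0195,0.0138,0,0,0,0],
    [0.5,-0.0195,0.0138,0,0,0,0],
    [0.5,-0.0198,0.0135,0,0,0,0],
    [0.5,0,0,0,0,0,0],
    [0.5,0,0,0,0,0,0],
  ],
)

```text
time_s: 7.68
tool_pos: [0.4702, -0.0764, 0.2604]
tool_rot: [-179.9, -0.1, -11.1]
force: [0.3, 0.2, 0.0]
grip_width: 0.0434
```

```bash
python3 go.py .4703 -.0757 .197
```

```text
t 7.68 pos [ 0.4702 -0.0764  0.2604] rot [-1.7992e+02 -6.0000e-02 -1.1060e+01] tool delta mm [-0.1 -0.6 63.4] dist 63.4 w 0.0434 F [0.27 0.18 0.04]
```

Request:
jog_arm(
  rows=[
    [0.5,0,-0.0006,0.015,0,0,0],
    [0.5,0,0,0.015,0,0,0],
    [0.5,0,0,0.015,0,0,0],
    [0.5,0,0,0.011,0,0,0],
    [0.5,0,0,0.007,0,0,0],
    [0.5,0,0,0,0,0,0],
    [1,0,0,0,0,0,0],
    [1,0,0,0,0,0,0],
    [1,0,0,0,0,0,0],
    [1,0,0,0,0,0,0],
    [1,0,0,0,0,0,0],
    [1,0,0,0,0,0,0],
  ],
  grip_force=30,
)

```text
time_s: 8.68
tool_pos: [0.4707, -0.075, 0.1971]
tool_rot: [-180.0, 0.0, -11.0]
force: [-2.5, 0.5, 4.4]
grip_width: 0.0171
```

Request:
jog_arm(
  rows=[
    [1,0,0,-0.006,0,0,0],
    [1,0,0,-0.014,0,0,0],
    [1,0,0,-0.02,0,0,0],
    [1,0,0,-0.02,0,0,0],
    [1,0,0,0,0,0,0],
  ],
)

```text
time_s: 9.1
tool_pos: [0.4727, -0.0755, 0.2605]
tool_rot: [-179.9, -0.4, -11.0]
force: [1.2, -0.8, -1.0]
grip_width: 0.0174
```

```bash
python3 go.py .6338 -.062 .257
```

```text
t 9.1 pos [ 0.4727 -0.0755  0.2605] rot [-179.89   -0.41  -10.98] tool delta mm [155.6 -44.    4.7] dist 161.7 w 0.0174 F [ 1.22 -0.77 -1.02]
```

Request:
jog_arm(
  rows=[
    [1,0.0195,-0.0055,0,0,0,0],
    [1,0.0195,-0.0055,0,0,0,0],
    [1,0.0195,-0.0055,0,0,0,0],
    [1,0.0195,-0.0055,0,0,0,0],
    [1,0.0195,-0.0055,0,0,0,0],
    [1,0.0195,-0.0055,0,0,0,0],
    [1,0.0195,-0.0055,0,0,0,0],
    [1,0.0195,-0.0055,0,0,0,0],
    [1,0,0,0,0,0,0],
    [1,0,0,0,0,0,0],
    [1,0,0,0,0,0,0],
  ],
)

```text
time_s: 10.02
tool_pos: [0.6317, -0.0618, 0.2558]
tool_rot: [180.0, 0.1, -11.0]
force: [-1.0, -0.2, -1.1]
grip_width: 0.0174
```

```bash
python3 go.py .6338 -.062 .209
```

```text
t 10.02 pos [ 0.6317 -0.0618  0.2558] rot [ 1.7996e+02  1.1000e-01 -1.0980e+01] tool delta mm [ 2.2 -0.3 46.8] dist 46.9 w 0.0174 F [-0.96 -0.18 -1.15]
```

Request:
jog_arm(
  rows=[
    [1,0.002,0,0.015,0,0,0],
    [1,0,0,0.015,0,0,0],
    [1,0,0,0.009,0,0,0],
    [1,0,0,0.003,0,0,0],
    [1,0,0,0.001,0,0,0],
    [1,0,0,0.001,0,0,0],
    [1,0,0,0,0,0,0],
    [1,0,0,0,0,0,0],
  ],
)

```text
time_s: 10.68
tool_pos: [0.6347, -0.0621, 0.2135]
tool_rot: [-180.0, -0.1, -11.0]
force: [1.0, -0.6, -1.6]
grip_width: 0.0173
```

```bash
python3 go.py .6338 -.062 .209
```

```text
t 10.68 pos [ 0.6347 -0.0621  0.2135] rot [-1.7998e+02 -8.0000e-02 -1.0970e+01] tool delta mm [-0.9  0.1  4.5] dist 4.6 w 0.0173 F [ 0.98 -0.63 -1.65]
```

Request:
jog_arm(
  rows=[
    [1,-0.0005,0,0.001,0,0,0],
    [1,0,0,0.001,0,0,0],
    [1,0,0,0.001,0,0,0],
    [1,0,0,0.001,0,0,0],
    [1,0,0,0,0,0,0],
    [1,0,0,0,0,0,0],
  ],
)

```text
time_s: 11.18
tool_pos: [0.634, -0.0618, 0.2092]
tool_rot: [-180.0, -0.0, -11.0]
force: [-1.4, 0.1, 2.8]
grip_width: 0.0169
```

```bash
python3 go.py .6338 -.062 .209
```

```text
t 11.18 pos [ 0.634  -0.0618  0.2092] rot [-1.7998e+02 -1.0000e-02 -1.0960e+01] tool delta mm [-0.2  0.2  0.2] dist 0.4 w 0.0169 F [-1.4   0.08  2.81]
```

Contact is at the expected height. I'll release, lift and go to the 58 mm gear.

Request:
jog_arm(
  rows=[
    [0.5,0,0,0,0,0,0],
    [0.5,0,0,0,0,0,0],
    [0.5,0,0,0,0,0,0],
    [0.5,0,0,-0.008,0,0,0],
    [0.5,0,0,-0.022,0,0,0],
    [0.5,0,0,-0.022,0,0,0],
    [0.5,0,0,0,0,0,0],
  ],
)

```text
time_s: 11.77
tool_pos: [0.6358, -0.0624, 0.266]
tool_rot: [-179.9, -0.5, -11.0]
force: [0.7, -0.5, 1.6]
grip_width: 0.0426
```

```bash
python3 go.py .4893 .0925 .260
```

```text
t 11.77 pos [ 0.6358 -0.0624  0.266 ] rot [-179.92   -0.46  -10.98] tool delta mm [-173.3 -124.2    4.8] dist 213.3 w 0.0426 F [ 0.68 -0.51  1.63]
```

Request:
jog_arm(
  rows=[
    [0.5,-0.0192,-0.0138,0,0,0,0],
    [0.5,-0.0192,-0.0138,0,0,0,0],
    [0.5,-0.0192,-0.0138,0,0,0,0],
    [0.5,-0.0192,-0.0138,0,0,0,0],
    [0.5,-0.0192,-0.0138,0,0,0,0],
    [0.5,-0.0192,-0.0138,0,0,0,0],
    [0.5,-0.0192,-0.0138,0,0,0,0],
    [0.5,-0.0192,-0.0138,0,0,0,0],
    [0.5,-0.0192,-0.0138,0,0,0,0],
    [0.5,0,0,0,0,0,0],
    [0.5,0,0,0,0,0,0],
    [0.5,0,0,0,0,0,0],
  ],
)

```text
time_s: 12.77
tool_pos: [0.4883, 0.0925, 0.2612]
tool_rot: [-180.0, -0.1, -11.0]
force: [-0.6, -1.0, -0.2]
grip_width: 0.0434
```

```bash
python3 go.py .4893 .0925 .1975
```

```text
t 12.77 pos [0.4883 0.0925 0.2612] rot [-1.7999e+02 -7.0000e-02 -1.0980e+01] tool delta mm [ 0.9 -0.2 63.7] dist 63.7 w 0.0434 F [-0.58 -1.01 -0.16]
```

Request:
jog_arm(
  rows=[
    [0.5,0.0005,0,0.015,0,0,0],
    [0.5,0,0,0.015,0,0,0],
    [0.5,0,0,0.015,0,0,0],
    [0.5,0,0,0.011,0,0,0],
    [0.5,0,0,0.007,0,0,0],
    [0.5,0,0,0,0,0,0],
    [1,0,0,0,0,0,0],
    [1,0,0,0,0,0,0],
    [1,0,0,0,0,0,0],
    [1,0,0,0,0,0,0],
    [1,0,0,0,0,0,0],
    [1,0,0,0,0,0,0],
  ],
  grip_force=35,
)

```text
time_s: 13.77
tool_pos: [0.4884, 0.0931, 0.1983]
tool_rot: [-180.0, 0.0, -10.9]
force: [-1.6, -0.3, 4.6]
grip_width: 0.017
```

Request:
jog_arm(
  rows=[
    [1,0,0,-0.006,0,0,0],
    [1,0,0,-0.014,0,0,0],
    [1,0,0,-0.02,0,0,0],
    [1,0,0,-0.02,0,0,0],
    [1,0,0,0,0,0,0],
    [1,0,0,0,0,0,0],
  ],
)

```text
time_s: 14.27
tool_pos: [0.4887, 0.093, 0.2585]
tool_rot: [-179.9, -0.1, -10.9]
force: [-0.1, 1.0, -2.7]
grip_width: 0.0168
```

```bash
python3 go.py .6216 -.125 .257
```

```text
t 14.27 pos [0.4887 0.093  0.2585] rot [-1.7991e+02 -1.2000e-01 -1.0950e+01] tool delta mm [171.9 188.8   1.6] dist 255.3 w 0.0168 F [-0.14  0.98 -2.66]
```

Request:
jog_arm(
  rows=[
    [1,0.0172,0.0189,-0.008,0,0,0],
    [1,0.0172,0.0189,0,0,0,0],
    [1,0.0172,0.0189,0,0,0,0],
    [1,0.0172,0.0189,0,0,0,0],
    [1,0.0172,0.0189,0,0,0,0],
    [1,0.0172,0.0189,0,0,0,0],
    [1,0.0172,0.0189,0,0,0,0],
    [1,0.0172,0.0189,0,0,0,0],
    [1,0.0172,0.0189,0,0,0,0],
    [1,0.0172,0.0189,0,0,0,0],
    [1,0,0,0,0,0,0],
    [1,0,0,0,0,0,0],
  ],
)

```text
time_s: 15.27
tool_pos: [0.6207, -0.1273, 0.2636]
tool_rot: [179.9, 0.2, -11.1]
force: [0.3, 0.5, -2.0]
grip_width: 0.017
```

Request:
jog_arm(
  rows=[
    [1,0,0,0,0,0,0],
    [1,0,0,0,0,0,0],
  ],
)

```text
time_s: 15.43
tool_pos: [0.6208, -0.1239, 0.2645]
tool_rot: [-180.0, 0.1, -10.9]
force: [0.2, 0.9, -1.8]
grip_width: 0.0169
```

```bash
python3 go.py .6216 -.125 .2103
```

```text
t 15.43 pos [ 0.6208 -0.1239  0.2645] rot [-1.7995e+02  1.3000e-01 -1.0870e+01] tool delta mm [ 1.1  1.  54.2] dist 54.2 w 0.0169 F [ 0.23  0.87 -1.75]
```

Request:
jog_arm(
  rows=[
    [1,0.0005,0.0005,0.015,0,0,0],
    [1,0,0,0.015,0,0,0],
    [1,0,0,0.012,0,0,0],
    [1,0,0,0.006,0,0,0],
    [1,0,0,0.002,0,0,0],
    [1,0,0,0.001,0,0,0],
    [1,0,0,0,0,0,0],
    [1,0,0,0,0,0,0],
    [1,0,0,0,0,0,0],
  ],
)

```text
time_s: 16.18
tool_pos: [0.6221, -0.1261, 0.2156]
tool_rot: [-180.0, -0.1, -11.0]
force: [-0.5, 0.6, -2.0]
grip_width: 0.017
```

```bash
python3 go.py .6216 -.125 .2103
```

```text
t 16.18 pos [ 0.6221 -0.1261  0.2156] rot [-1.7998e+02 -8.0000e-02 -1.0960e+01] tool delta mm [-0.7 -1.   5.3] dist 5.4 w 0.017 F [-0.46  0.6  -2.02]
```

Request:
jog_arm(
  rows=[
    [1,0,-0.0005,0.002,0,0,0],
    [1,0,0,0.001,0,0,0],
    [1,0,0,0.001,0,0,0],
    [1,0,0,0.001,0,0,0],
    [1,0,0,0,0,0,0],
    [1,0,0,0,0,0,0],
  ],
)

```text
time_s: 16.68
tool_pos: [0.6219, -0.1255, 0.2104]
tool_rot: [-180.0, -0.0, -11.0]
force: [-2.1, 1.0, 3.2]
grip_width: 0.0172
```

```bash
python3 go.py .6216 -.125 .2103
```

```text
t 16.68 pos [ 0.6219 -0.1255  0.2104] rot [-179.97   -0.    -10.96] tool delta mm [-0.4 -0.5  0.1] dist 0.6 w 0.0172 F [-2.05  1.    3.18]
```

Request:
jog_arm(
  rows=[
    [0.5,0,0,0,0,0,0],
    [0.5,0,0,0,0,0,0],
    [0.5,0,0,0,0,0,0],
    [0.5,0,0,-0.008,0,0,0],
    [0.5,0,0,-0.02,0,0,0],
    [0.5,0,0,-0.02,0,0,0],
    [0.5,0,0,0,0,0,0],
    [0.5,0,0,0,0,0,0],
  ],
)

```text
time_s: 17.35
tool_pos: [0.6225, -0.1258, 0.2595]
tool_rot: [-180.0, -0.2, -11.0]
force: [0.7, -0.6, -0.3]
grip_width: 0.043
```

```bash
python3 go.py .434 -.2485 .257; python3 - <<'E'
from h import *
p,W=cloud("side"); s=(W[...,2]>.031)&(W[...,2]<.041)
for x,y in[(.434,-.2485)]:
    m=s&(np.hypot(W[...,0]-x,W[...,1]-y)<.02); print(m.sum(),np.median(W[m],0).round(4))
E
```

```text
t 17.35 pos [ 0.6225 -0.1258  0.2595] rot [-179.98   -0.2   -10.97] tool delta mm [-161.7  156.3    1.9] dist 224.9 w 0.043 F [ 0.74 -0.59 -0.31]
169 [ 0.433  -0.2479  0.0356]
```

Request:
jog_arm(
  rows=[
    [0.5,-0.018,0.0174,0,0,0,0],
    [0.5,-0.018,0.0174,0,0,0,0],
    [0.5,-0.018,0.0174,0,0,0,0],
    [0.5,-0.018,0.0174,0,0,0,0],
    [0.5,-0.018,0.0174,0,0,0,0],
    [0.5,-0.018,0.0174,0,0,0,0],
    [0.5,-0.018,0.0174,0,0,0,0],
    [0.5,-0.018,0.0174,0,0,0,0],
    [0.5,-0.018,0.0171,0,0,0,0],
    [0.5,0,0,0,0,0,0],
    [0.5,0,0,0,0,0,0],
    [0.5,0,0,0,0,0,0],
  ],
)

```text
time_s: 18.4
tool_pos: [0.4332, -0.2476, 0.2573]
tool_rot: [-180.0, 0.0, -11.0]
force: [-0.6, 0.2, -0.3]
grip_width: 0.0438
```

```bash
python3 go.py .434 -.2482 .1975; python3 - <<'E'
from h import *
p,d=cams.read_camera("side"); cv2.imwrite("pics/side2.png",cv2.resize(p[270:470,220:460,::-1],None,fx=3,fy=3))
E
```

```text
t 18.4 pos [ 0.4332 -0.2476  0.2573] rot [-1.7997e+02  2.0000e-02 -1.0950e+01] tool delta mm [ 0.9  0.4 59.8] dist 59.8 w 0.0438 F [-0.62  0.2  -0.31]
```

View pics/side2.png

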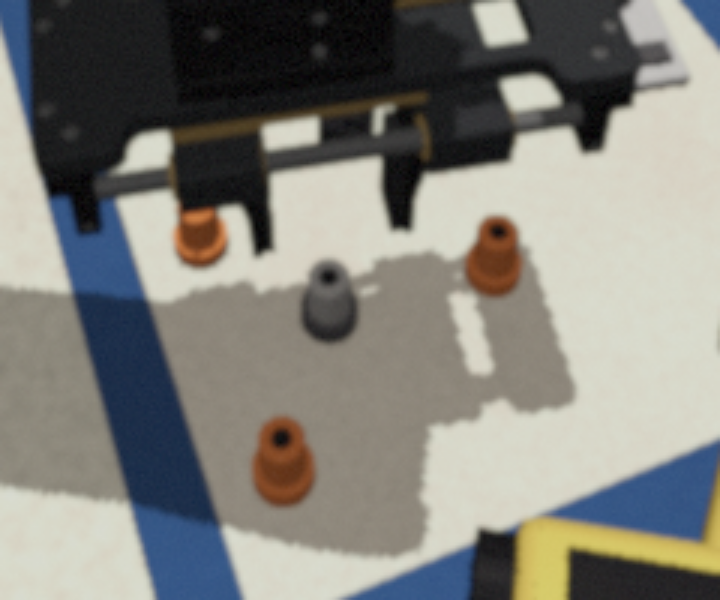

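The crop shows the steel 28 mm gear at (330,300) between the open fingers, with the orange ones at (200,235), (495,255) and (283,460) all clear of them. I'll descend.

Request:
jog_arm(
  rows=[
    [0.5,0.0005,0,0.015,0,0,0],
    [0.5,0,0,0.015,0,0,0],
    [0.5,0,0,0.015,0,0,0],
    [0.5,0,0,0.009,0,0,0],
    [0.5,0,0,0.005,0,0,0],
    [0.5,0,0,0,0,0,0],
    [1,0,0,0,0,0,0],
    [1,0,0,0,0,0,0],
    [1,0,0,0,0,0,0],
    [1,0,0,0,0,0,0],
    [1,0,0,0,0,0,0],
    [1,0,0,0,0,0,0],
  ],
  grip_force=25,
)

```text
time_s: 19.45
tool_pos: [0.4337, -0.2484, 0.1992]
tool_rot: [-180.0, -0.0, -11.0]
force: [-1.0, 0.4, 2.5]
grip_width: 0.0172
```

Request:
jog_arm(
  rows=[
    [1,0,0,-0.006,0,0,0],
    [1,0,0,-0.014,0,0,0],
    [1,0,0,-0.02,0,0,0],
    [1,0,0,-0.02,0,0,0],
    [1,0,0,-0.012,0,0,0],
    [1,0,0,0,0,0,0],
    [1,0,0,0,0,0,0],
  ],
)

```text
time_s: 20.03
tool_pos: [0.4337, -0.2482, 0.2711]
tool_rot: [-180.0, -0.1, -10.9]
force: [0.1, 0.8, -1.4]
grip_width: 0.0174
```

```bash
python3 go.py .6575 .0637 .27
```

```text
t 20.03 pos [ 0.4337 -0.2482  0.2711] rot [-1.7997e+02 -9.0000e-02 -1.0940e+01] tool delta mm [ 160.6 -348.7    1.5] dist 383.9 w 0.0174 F [ 0.13  0.78 -1.44]
```

Request:
jog_arm(
  rows=[
    [1,0.0115,-0.0249,0,0,0,0],
    [1,0.0115,-0.0249,0,0,0,0],
    [1,0.0115,-0.0249,0,0,0,0],
    [1,0.0115,-0.0249,0,0,0,0],
    [1,0.0115,-0.0249,0,0,0,0],
    [1,0.0115,-0.0249,0,0,0,0],
    [1,0.0115,-0.0249,0,0,0,0],
    [1,0.0115,-0.0249,0,0,0,0],
    [1,0.0115,-0.0249,0,0,0,0],
    [1,0.0115,-0.0249,0,0,0,0],
    [1,0.0115,-0.0249,0,0,0,0],
    [1,0.0115,-0.0249,0,0,0,0],
  ],
)

```text
time_s: 21.03
tool_pos: [0.6258, 0.0201, 0.2685]
tool_rot: [179.9, 0.2, -11.0]
force: [1.0, -0.2, -1.0]
grip_width: 0.017
```

Request:
jog_arm(
  rows=[
    [1,0.0115,-0.0249,0,0,0,0],
    [1,0.0111,-0.025,0,0,0,0],
    [1,0,0,0,0,0,0],
    [1,0,0,0,0,0,0],
    [1,0,0,0,0,0,0],
    [1,0,0,0,0,0,0],
  ],
)

```text
time_s: 21.53
tool_pos: [0.6568, 0.062, 0.2697]
tool_rot: [179.9, 0.1, -11.1]
force: [0.3, 0.0, -0.6]
grip_width: 0.0174
```

```bash
python3 go.py .6575 .0637 .2112
```

```text
t 21.53 pos [0.6568 0.062  0.2697] rot [ 1.7992e+02  1.0000e-01 -1.1070e+01] tool delta mm [ 0.4 -1.9 58.5] dist 58.6 w 0.0174 F [ 0.32  0.03 -0.6 ]
```

Request:
jog_arm(
  rows=[
    [1,0.0004,-0.001,0.015,0,0,0],
    [1,0,0,0.015,0,0,0],
    [1,0,0,0.014,0,0,0],
    [1,0,0,0.007,0,0,0],
    [1,0,0,0.003,0,0,0],
    [1,0,0,0.001,0,0,0],
    [1,0,0,0,0,0,0],
    [1,0,0,0,0,0,0],
    [1,0,0,0,0,0,0],
  ],
)

```text
time_s: 22.28
tool_pos: [0.6585, 0.0644, 0.2167]
tool_rot: [-180.0, -0.1, -11.0]
force: [-0.4, 0.0, -1.3]
grip_width: 0.0171
```

```bash
python3 go.py .6575 .0637 .2112
```

```text
t 22.28 pos [0.6585 0.0644 0.2167] rot [-1.7996e+02 -8.0000e-02 -1.0960e+01] tool delta mm [-0.8  0.9  5.5] dist 5.6 w 0.0171 F [-0.41  0.03 -1.26]
```

Request:
jog_arm(
  rows=[
    [1,-0.0005,0.0005,0.002,0,0,0],
    [1,0,0,0.001,0,0,0],
    [1,0,0,0.001,0,0,0],
    [1,0,0,0.001,0,0,0],
    [1,0,0,0,0,0,0],
    [1,0,0,0,0,0,0],
  ],
)

```text
time_s: 22.78
tool_pos: [0.6575, 0.0641, 0.2112]
tool_rot: [-180.0, 0.0, -11.0]
force: [-2.0, 0.1, 3.8]
grip_width: 0.017
```

```bash
python3 go.py .6575 .0637 .2112
```

```text
t 22.78 pos [0.6575 0.0641 0.2112] rot [-179.99    0.    -10.96] tool delta mm [0.1 0.4 0. ] dist 0.4 w 0.017 F [-2.02  0.09  3.8 ]
```

Contact at the expected height. I'll release, lift and back off for the check.

Request:
jog_arm(
  rows=[
    [0.5,0,0,0,0,0,0],
    [0.5,0,0,0,0,0,0],
    [0.5,0,0,0,0,0,0],
    [0.5,0,0,-0.008,0,0,0],
    [0.5,0,0,-0.025,0,0,0],
    [0.5,0,0,-0.03,0,0,0],
    [0.5,0,0,-0.03,0,0,0],
    [0.5,0,0,-0.03,0,0,0],
    [0.5,-0.02,-0.03,0,0,0,0],
    [0.5,-0.02,-0.03,0,0,0,0],
    [0.5,-0.02,-0.03,0,0,0,0],
    [0.5,-0.02,-0.03,0,0,0,0],
  ],
)

```text
time_s: 23.78
tool_pos: [0.6011, 0.1982, 0.3347]
tool_rot: [-179.9, -0.1, -11.0]
force: [0.2, 0.2, -0.4]
grip_width: 0.0433
```

Request:
jog_arm(
  rows=[
    [0.5,-0.02,-0.03,0,0,0,0],
    [0.5,-0.02,-0.03,0,0,0,0],
    [0.5,-0.02,-0.03,0,0,0,0],
    [0.5,0,0,0,0,0,0],
    [0.5,0,0,0,0,0,0],
    [0.5,0,0,0,0,0,0],
  ],
)

```text
time_s: 24.28
tool_pos: [0.5601, 0.2965, 0.3341]
tool_rot: [180.0, -0.0, -10.9]
force: [0.7, -1.7, 0.0]
grip_width: 0.0431
```

```bash
python3 - <<'E'
from h import *
L=[(28,.6575,.0637),(38,.6457,.001),(48,.6338,-.062),(58,.6216,-.125)]
for n in("scene","side"):
    p,W=cloud(n); b=0 if n=="scene" else .002
    a=(slice(230,370),slice(230,470)) if n=="scene" else (slice(130,320),slice(320,480))
    cv2.imwrite(f"pics/{n}9.png",cv2.resize(p[a][:,:,::-1],None,fx=3,fy=3))
    for g,x,y in L:
        r=np.hypot(W[...,0]-x,W[...,1]-y)
        s=(r<.02)&(abs(W[...,2]-b-.0455)<.004); m=W[s]
        t=(r<.031)&(abs(W[...,2]-b-.024)<.003)
        print(n,g,len(m),"hub top - pad mm",((np.median(m,0)[:2]-[x,y])*1e3).round(1),"z",np.median(m[:,2]).round(4),"disc z",np.median(W[t][:,2]).round(4),"r97",np.percentile(r[t],97).round(4))
E
```

```text
scene 28 85 hub top - pad mm [ 1.5 -0.8] z 0.0454 disc z 0.0232 r97 0.0132
scene 38 90 hub top - pad mm [1.9 0.9] z 0.0455 disc z 0.0236 r97 0.0183
scene 48 93 hub top - pad mm [ 0.9 -1. ] z 0.0455 disc z 0.0235 r97 0.0228
scene 58 103 hub top - pad mm [ 2.  -0.6] z 0.0451 disc z 0.0236 r97 0.0276
side 28 61 hub top - pad mm [-1.2 -0.2] z 0.0476 disc z 0.026 r97 0.0133
side 38 74 hub top - pad mm [-1.2  1.2] z 0.0478 disc z 0.026 r97 0.0181
side 48 83 hub top - pad mm [-0.5 -1.5] z 0.0478 disc z 0.0261 r97 0.0219
side 58 100 hub top - pad mm [-0.2 -0.4] z 0.0478 disc z 0.026 r97 0.0268
```

View pics/scene9.png

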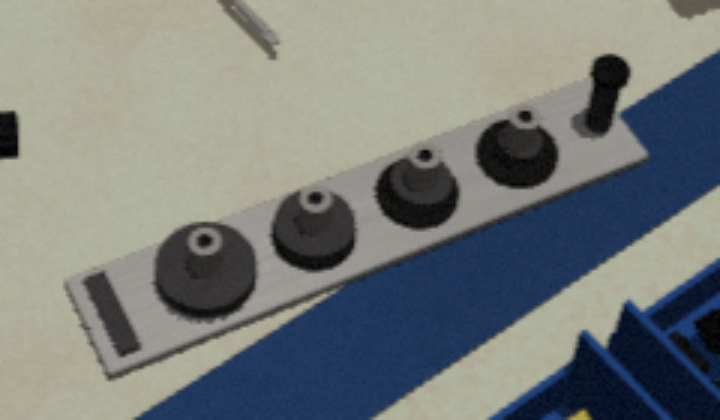

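View pics/side9.png

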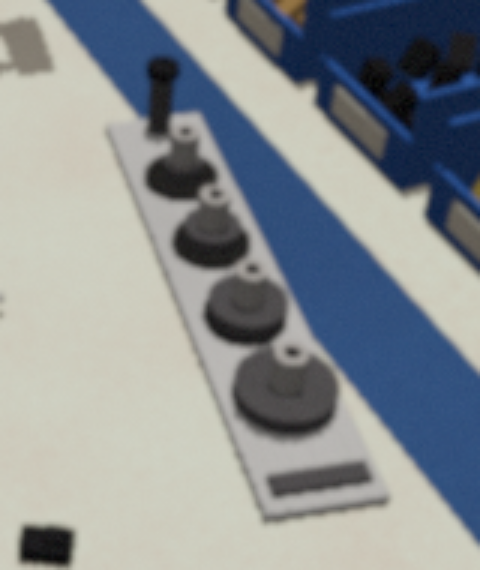

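Both views show the gears in order 28, 38, 48, 58 from the post, at scene crop (520,140), (420,185), (315,225) and (205,265). All are flat, centred and released, and the arm is clear.

```bash
python3 -c "
from cell import env;print(env.sign_off())"
```

```text
the job is handed in; nothing more can be done
None
```

I placed all four steel gears on the kitting strip in order from the stop post (28, 38, 48, 58 mm) and handed the job in at about 24.5 s. It reported no verdict.

- **Handling:** I gripped each gear by its hub, lowered it until it touched the pad at 3–6 N, then released it. The three orange look-alikes were not touched.
- **Final positions:** both fixed cameras put the hubs within about 2.1 mm of their pad centres; the limit is 12 mm.
- **Height and level:** hub tops read 45–46 mm in the scene camera (46 mm expected). All four agree within 0.4 mm and look level by eye; I did not measure tilt. All are released, and the arm is clear of everything.
- **Disagreements:** the side camera reads about 2 mm higher than the scene camera, and the two differ by 1–3 mm in x. That is roughly the stated calibration error. The gripper also read about 17 mm on the 18 mm hubs. None of the checks failed.

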